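Knock the plaster casts out of the mould tray

TASK

Take the grey mould tray out of its rack by the lug on its back, turn it face down over the dark board, and rap its rim smartly on the board from close above, as often as it takes, until both plaster casts have dropped out and lie flat on the board. Then stand the empty tray back upright on its foot edge in the rack, and let go. The casts are still soft, so don't touch them with the gripper or let them drop more than a few centimetres, and leave the cups, the bottle and the brush jar where they stand.

Things in the scene. Friction and masses are not known exactly. Their poses are not given: they have to be found in the camera images.
- mould_grip (a point): Point to grip on the lug of the loose grey mould tray (0.22 kg, 0.5 kg with casts). Tray axes: x out of its mouth, y along its width, z from foot edge to top edge. The lug sticks out of the middle of the tray's back: 30 mm wide in y (grip across y), 24 mm high in z, from the back (36 mm ahead of this point in x) to 24 mm behind it. At the start the tray stands in the rack: z up, x level and away from the robot.
- mould_mouth (a point): Centre of the tray's mouth, in the plane of its rim; tray axes; 78 mm ahead of mould_grip in x. With the tray face down, x points straight down. The tray body is 169 mm wide (y), 92 mm high (z) and 42 mm thick (x). Two cavities side by side in y, 68 x 72 mm and 34 mm deep, hold one cast each, its outer face 18 mm inside the rim plane.
- mould_foot (a point): Centre of the tray's flat foot edge (169 x 42 mm), on which it stands; tray axes; 46 mm below mould_grip in z and 57 mm ahead of it in x.
- mould_lips (a point): Tray axes, mid-way between the cavities, level with the casts' outer faces. At each side of each cavity a springy black lip laps 1.5 mm over the cast. The lips carry the casts face down in calm handling (a setting-down leaves them in), but a cast snaps past when the rim strikes the board smartly: at about 0.3 m/s or more, 0.45 m/s is ample.
- cast_a_center (a point): Centre of plaster cast a, a white tile 16 mm thick (its own x), 66 x 70 mm, 0.13 kg, in the cavity on the tray's -y side, raised rings on its outer face. Seated, its centre is 26 mm inside the rim plane (x = -26 mm, y = -39.5 mm from mould_mouth); lying on the board, 8 mm above board_top.
- cast_b_center (a point): Centre of plaster cast b, the same tile with raised chevrons, in the cavity on the tray's +y side (y = +39.5 mm from mould_mouth).
- rack_floor (a point): The fixed light wooden rack: centre of its channel's floor, 30 mm above the table; x away from the robot, y along the channel, z up. The tray's foot stands here, mould_foot 7 mm ahead in x. The channel is 54 mm wide (x -20 to +34 mm; tray 42 mm) and 185 mm long (tray 169 mm). Fences and end stops 14 mm high; on the robot's side two posts 45 mm high at y = -85 and +85 mm. Base 118 x 215 mm.
- board_top (a point): The fixed dark wooden board lying on the table, 220 (x) x 230 (y) x 20 mm thick: centre of its top, 20 mm above the table. z up.
- cups: A stack of white paper cups upside down, 74 mm across, 85 mm high; origin at the centre of its foot, z up. Leave alone.
- bottle: A white paint bottle with a black cap, 56 mm across, 155 mm high; origin at the centre of its foot, z up. Leave alone.
- jar: A pale jar with brushes, 64 mm across, 85 mm high, brushes up to 190 mm; origin at the centre of its foot, z up. Leave alone.
Mind the look-alikes: they are no part of the job. Of the things shaped like the part that bears mould_grip, the grey one is meant.

How it is judged:
On the way, in this order (a step that is already met when the one before it is completed fails the run):
1. the tray is face down over the board, with both casts still in it (angle between mould_mouth's own x axis and vertical above 2.8 rad and x of mould_mouth in the frame of board_top between -0.08 and 0.08 m and y of mould_mouth in the frame of board_top between -0.09 and 0.09 m and x of each of cast_a_center, cast_b_center in the frame of mould_mouth below -0.021 m and z of mould_mouth in the frame of board_top above 0.01 m), for 0.1 s.
2. its rim is rapped on the board (more than 10 N), still face down (contact force between mould and board above 10 N and angle between mould_mouth's own x axis and vertical above 2.6 rad).
3. both casts lie flat on the board and the tray is lifted clear of them (x of cast_a_center in the frame of board_top between -0.11 and 0.11 m and y of cast_a_center in the frame of board_top between -0.115 and 0.115 m and z of cast_a_center in the frame of board_top between 0.003 and 0.014 m and angle between the x axis of each of cast_a_center, cast_b_center and the z axis of board_top, either way round below 0.2 rad and x of cast_b_center in the frame of board_top between -0.11 and 0.11 m and y of cast_b_center in the frame of board_top between -0.115 and 0.115 m and z of cast_b_center in the frame of board_top between 0.003 and 0.014 m and z of mould_mouth in the frame of board_top above 0.05 m), for 0.2 s.
At the end, for the whole second after the job is handed in: Both casts lie flat on the board (within 0.2 rad, centres within its outline), at rest; the empty tray stands on its foot in the rack's channel, upright within 0.25 rad, at rest and released (x of cast_a_center in the frame of board_top between -0.11 and 0.11 m and y of cast_a_center in the frame of board_top between -0.115 and 0.115 m and z of cast_a_center in the frame of board_top between 0.003 and 0.014 m and angle between the x axis of each of cast_a_center, cast_b_center and the z axis of board_top, either way round below 0.2 rad and x of cast_b_center in the frame of board_top between -0.11 and 0.11 m and y of cast_b_center in the frame of board_top between -0.115 and 0.115 m and z of cast_b_center in the frame of board_top between 0.003 and 0.014 m and angle between mould_grip's own z axis and vertical below 0.25 rad and horizontal distance between mould_foot and rack_floor below 0.025 m and z of mould_foot in the frame of rack_floor between -0.008 and 0.008 m and linear speed of each of mould, cast_a, cast_b below 0.02 m/s); the robot touches nothing.
It fails at once if the stack of paper cups is pushed more than 30 mm or tipped (distance of cups from where it was at the start of the episode above 0.03 m or angle between cups's own z axis and vertical above 0.35 rad).
It fails at once if the paint bottle is pushed more than 30 mm or tipped (distance of bottle from where it was at the start of the episode above 0.03 m or angle between bottle's own z axis and vertical above 0.35 rad).
It fails at once if the brush jar is pushed more than 30 mm or tipped (distance of jar from where it was at the start of the episode above 0.03 m or angle between jar's own z axis and vertical above 0.35 rad).
It fails at once if the gripper touches a cast (more than 0.5 N) (contact force between the fingers and cast_a above 0.5 N or contact force between the fingers and cast_b above 0.5 N).
It fails at once if a cast falls from high up: it is out of the mould more than 60 mm above the board top ((x of cast_a_center in the frame of mould_mouth above 0.015 m and z of cast_a_center in the frame of board_top above 0.068 m) or (x of cast_b_center in the frame of mould_mouth above 0.015 m and z of cast_b_center in the frame of board_top above 0.068 m)).
It also fails if it takes over 67 s, if anything falls off the work surface, if the arm or the gripper's body presses on something with over 40 N, if the wrist force passes 120 N, or if a joint passes its speed limit or range.

ROBOT

A 7-joint arm with a two-finger parallel gripper is mounted at the origin on the work surface. World frame = base frame: x ahead of the robot, y to its left, z up, the work surface at z = 0. Lengths are in m, angles in rad, forces in N, time in s.
With the tool pointing down it reaches from about 0.4 to 0.85 m from the base axis. Payload 10.4 kg.
Tool frame: the origin (TCP) lies at the very end of the fingers, on their centre line; the grasp point (between the pads) lies 19 mm behind it (manip.grip_point_offset is the distance from the TCP to the grasp point, in m); z points along the fingers, y is the line along which they close (so a half turn about z gives the same grasp; the last joint's range is limited). The gripper opens to 85 mm and grips with 20 to 120 N. Pads are 22 mm wide; open, the fingers measure 114 mm over their backs; the gripper's body (76 mm by 85 mm) begins 54 mm behind the grasp point. The pads swing forward as they close: fully open they stand 13 mm farther back than shut.
Start: joints at [1.303, 0.332, -0.065, 1.46, 0.022, 1.35, -0.088], TCP at [0.151, -0.606, 0.231] pointing down, gripper open.
Joint ranges: [-2.6, 2.6], [-0.5, 2.12], [-1.47, 1.34], [0.16, 2.42], [-1.27, 4.41], [0.06, 2.06], [-2.6, 2.6]. Speed limits (rad/s): [2.22, 2.22, 2.79, 2.79, 3.14, 3.14, 3.14].

INTERFACE

Orientations are given as a unit quaternion [x, y, z, w].
In Python, from workcell import manip gives the robot as it stands. The module is installed in compiled form; this text tells all that it offers.
- The arm moves only by the shell command python3 -m inch 'ROWS' [OPENING] [FORCE]. ROWS is JSON, a list of rows, each a list of 2 entries, a list of its own where there are three numbers: the shift along the tool's x, y, z each as a share of 0.08 m, from -1 to 1, then the turn, a rotation vector about the tool's x, y, z each as a share of 45 degrees, from -1 to 1. A call has exactly 10 rows; each row is the pose to reach, as a shift and turn from the pose commanded when the call began, along the tool's axes at that moment; what a row does not reach only later rows make up. A row lasts 1/10 s, in which the tool goes at most 50 mm and 8.59 degrees, less where a joint would pass 70% of its speed; a pose out of reach is approached as far as the arm can. A call with a number of a shift or a turn outside -1 to 1 is refused whole. A call with a gripper value outside its range is refused whole. OPENING is the opening, from 0 (shut) to 1 (fully open), set as the call begins (- or left out, the last holds). The fingers move at their own pace and stop on an object; FORCE is the grip in N (left out, the last holds). Time passes only in rows, so rows that repeat a pose let the fingers close, or fill a call up. It gives the time, the measured TCP pose, the force, the opening and the grip force at its end, in the units of the state.
- manip.get_obs(): the state, without advancing time (a new reading comes with each control period).
- manip.camera(name): name is "side" or "top" or "wrist"; returns the picture (384x512x3 uint8, red, green, blue); there is no depth.
- manip.camera_params(name): a dict with "fov_y" (degrees; the focal length in pixels is half the picture's height over the tangent of half this angle, whatever the lens; pixels are square), "cx", "cy" (the principal point, pixels), "camera_from_world" (4x4, takes a point from world to camera coordinates); the wrist camera has in their place "T_tool_cam" (4x4, takes a point from camera to tool coordinates, whose origin is the TCP and whose axes are the flange's). Camera axes: x right, y up, looking along -z (the intrinsics and any distortion apply to the point x, -y, -z); pixel columns grow to the right and rows downward; lengths in m; the calibration is good to about 2 mm. A picture is of the moment at which its call begins: read the wrist's pose just before it. camera_params takes no time and is no camera call.
- manip.hand_in(): hands the job in; it is judged then, once.
The state is a dict: "clock": time; "joint_pos": joint angles; "joint_velocities": joint speeds; "tau": joint torques, N m; "position": TCP position; "ee_rot": TCP orientation; "ft_force": force on the tool from outside, world axes, zero at the start; "torque": the same for the moment, N m; "grip_width": opening from 0.0 (shut) to 1.0 (fully open); "grasp_force": force on a finger pad.
Only numpy, scipy, OpenCV 4.12 (cv2) and the standard library are available. Lean on these libraries where they do the work, as an engineer would, in place of code of your own. Each camera call takes 0.05 s, during which the arm holds its last target. There are 200 camera calls.

## Working session

There is one attempt and no reset: what is moved stays moved. The work goes in short steps, Python scripts to look and compute and a shell command to move; the robot and the scene stay as the last step left them, time stands still between calls to the robot, and variables do not carry over. Pictures are saved under pics/ and viewed, at most 13 in all, crops included, and the job is handed in when it is done.

```bash
mkdir -p pics; ls
python3 - <<'E'
from workcell import manip
import cv2,numpy as np
o=manip.get_obs();print({k:np.round(v,3).tolist() for k,v in o.items()}, manip.grip_point_offset)
for n in["side","top","wrist"]:
    cv2.imwrite(f"pics/{n}0.png",manip.camera(n)[:,:,::-1])
    print(n,manip.camera_params(n))
E
```

```text
pics
{'clock': 0.0, 'joint_pos': [1.303, 0.333, -0.065, 1.461, 0.022, 1.35, -0.089], 'joint_velocities': [0.0, 0.001, -0.001, 0.0, 0.0, -0.0, 0.0], 'tau': [-0.001, -62.545, 0.048, -39.16, 0.016, 0.01, -0.0], 'position': [0.151, -0.606, 0.231], 'ee_rot': [0.993, 0.122, -0.0, -0.001], 'ft_force': [0.127, -1.056, 0.634], 'torque': [-0.033, -0.036, 0.009], 'grasp_force': 0.0, 'grip_width': 1.002} 0.0187
side {'fov_y': 53.40016761514014, 'cx': 258.6053979527196, 'cy': 196.81273397690134, 'camera_from_world': array([[-0.67507861, -0.73760344,  0.01449276,  0.34391273],
       [ 0.50803501, -0.45054613,  0.73410395, -0.34475953],
       [-0.53494794,  0.5029407 ,  0.67888243, -1.01214957],
       [ 0.        ,  0.        ,  0.        ,  1.        ]])}
top {'fov_y': 50.50721834904623, 'cx': 247.68857318662936, 'cy': 191.08681622467486, 'camera_from_world': array([[-0.02759248, -0.99956968, -0.00995491, -0.01624913],
       [ 0.99619702, -0.02832   ,  0.0823983 , -0.55867907],
       [-0.08264477, -0.00764348,  0.99654976, -1.05264921],
       [ 0.        ,  0.        ,  0.        ,  1.        ]])}
wrist {'fov_y': 66.1419767032686, 'cx': 257.9577282888136, 'cy': 192.48587034051857, 'T_tool_cam': array([[-7.64159191e-04,  9.55697277e-01,  2.94350353e-01,
         7.49935576e-02],
       [ 9.99999707e-01,  7.19100157e-04,  2.61310727e-04,
        -9.85409383e-04],
       [ 3.80665655e-05,  2.94350466e-01, -9.55697547e-01,
        -1.43826456e-01],
       [ 0.00000000e+00,  0.00000000e+00,  0.00000000e+00,
         1.00000000e+00]])}
```

View pics/side0.png

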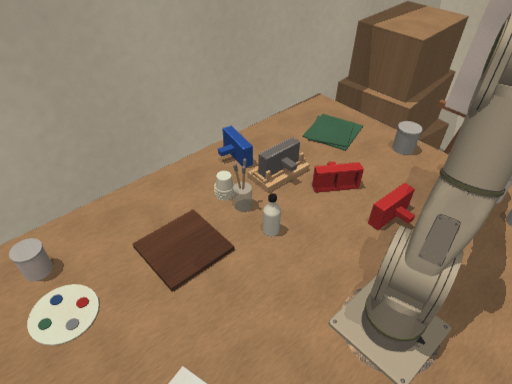

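View pics/top0.png

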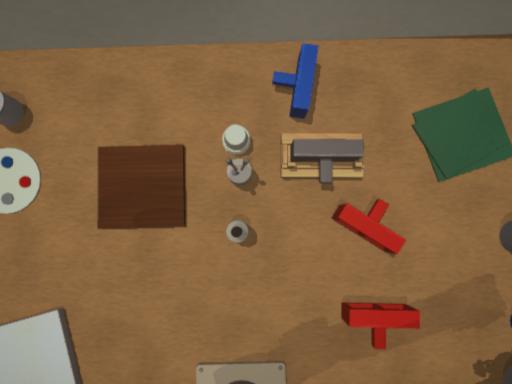

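The side view shows the grey tray in the light rack at (280,158), lug at (290,165); the board is at (184,248), cups (225,185), jar (243,195), bottle (272,215). In the top view the tray is at (327,150), its lug at (326,170), the board at (142,187), the cups at (236,138), the jar at (238,170) and the bottle at (237,231).

Candidates (top view): blue tray (305,80), red (370,228), red (380,318), grey (327,150). I choose the grey one, since it alone stands in the rack. Next is a close crop.

```bash
cat > h.py <<'E'
import numpy as np,cv2
from workcell import manip
from scipy.spatial.transform import Rotation as R
def cam(n,obs=None):
    p=manip.camera_params(n);f=192/np.tan(np.radians(p["fov_y"]/2))
    if n=="wrist":
        T=np.eye(4);T[:3,:3]=R.from_quat(obs["ee_rot"]).as_matrix();T[:3,3]=obs["position"]
        W=T@p["T_tool_cam"]
    else: W=np.linalg.inv(p["camera_from_world"])
    return f,p["cx"],p["cy"],W
def ray(c,u,v):
    f,cx,cy,W=c
    d=W[:3,:3]@np.array([(u-cx)/f,-(v-cy)/f,-1]);return W[:3,3],d/np.linalg.norm(d)
def onz(c,u,v,z):
    o,d=ray(c,u,v);return o+d*(z-o[2])/d[2]
def tri(c1,a,c2,b):
    o1,d1=ray(c1,*a);o2,d2=ray(c2,*b)
    s=np.linalg.lstsq(np.c_[d1,-d2],o2-o1,rcond=None)[0]
    p,q=o1+s[0]*d1,o2+s[1]*d2;return (p+q)/2,np.linalg.norm(p-q)
def proj(c,P):
    f,cx,cy,W=c;q=np.linalg.inv(W)@np.r_[P,1];return cx+f*q[0]/-q[2],cy-f*q[1]/-q[2]
E
python3 - <<'E'
from h import *
t=cv2.imread("pics/top0.png");s=cv2.imread("pics/side0.png")
ct,cs=cam("top"),cam("side")
def board(im,roi):
    x0,y0,x1,y1=roi;c=im[y0:y1,x0:x1].astype(int)
    m=((c.max(2)<95)).astype(np.uint8);m=cv2.morphologyEx(m,cv2.MORPH_OPEN,np.ones((5,5)))
    cs_,_=cv2.findContours(m,0,2);k=max(cs_,key=cv2.contourArea)
    r=cv2.approxPolyDP(k,8,True).reshape(-1,2)+[x0,y0];M=cv2.moments(k);return r,(M["m10"]/M["m00"]+x0,M["m01"]/M["m00"]+y0),cv2.contourArea(k)
bt=board(t,(80,130,200,245));bs=board(s,(125,205,240,290));print(bt,bs)
print("board",onz(ct,*bt[1],.02),[onz(ct,*p,.02).round(3).tolist() for p in bt[0]])
print([onz(cs,*p,.02).round(3).tolist() for p in bs[0]],tri(ct,bt[1],cs,bs[1]))
print("lug guess",onz(ct,326,170,.09),"cups",onz(ct,236,135,.085),"bottle",onz(ct,237,231,.155),"jar",onz(ct,239,172,.085))
a=cv2.resize(t[120:195,265:385],None,fx=6.6,fy=4*1.0,interpolation=2) if 0 else cv2.resize(t[125:185,270:375],None,fx=5,fy=5,interpolation=2)
b=cv2.resize(s[130:195,240:320],None,fx=4,fy=4,interpolation=2)
o=np.zeros((570,530,3),np.uint8);o[:a.shape[0],:a.shape[1]]=a;o[305:305+b.shape[0],:b.shape[1]]=b
cv2.imwrite("pics/crop1.png",o)
E
```

```text
(array([[183, 145],
       [ 99, 148],
       [ 98, 227],
       [185, 226]]), (141.89500655464187, 187.06299606721487), 6992.5) (array([[233, 246],
       [203, 225],
       [148, 263],
       [176, 289]]), (189.55704115297794, 256.0591537882734), 2879.5)
board [0.57697775 0.24904599 0.02      ] [[0.687, 0.138, 0.02], [0.686, 0.364, 0.02], [0.474, 0.366, 0.02], [0.471, 0.136, 0.02]]
[[0.474, 0.14, 0.02], [0.608, 0.156, 0.02], [0.591, 0.369, 0.02], [0.461, 0.358, 0.02]] (array([ 0.5732686 ,  0.25255561, -0.02426371]), np.float64(0.022646473149948318))
lug guess [ 0.59944242 -0.22824912  0.09      ] cups [ 0.69541564 -0.00684154  0.085     ] bottle [ 0.45571237 -0.00579489  0.155     ] jar [ 0.60133863 -0.0119721   0.085     ]
```

View pics/crop1.png

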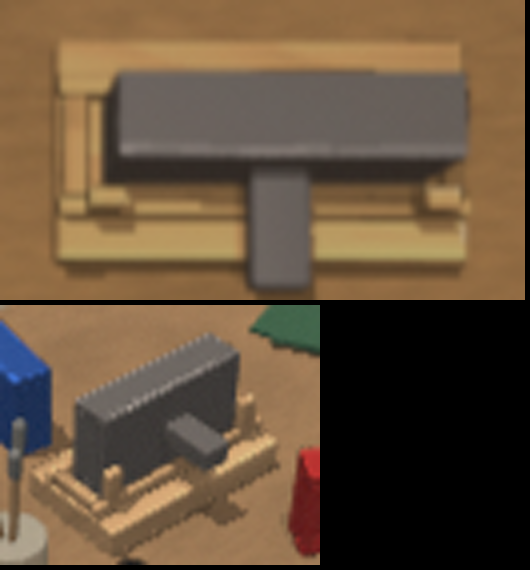

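The crop shows the grey tray with its lug end in the top view at about (326,182) and in the side view at about (294.5,165.5). It stands in the rack with its axes aligned to the world within a degree or two. I'll triangulate the lug, the tray's top edge and the board.

```bash
python3 - <<'E'
from h import *
ct,cs=cam("top"),cam("side")
for n,a,b in [("lug end top L",(319.6,182.2),(291.7,167.6)),("lug end top R",(332,182.2),(297,163.7)),
 ("tray back top L",(294,156),(266.2,157)),("tray back top R",(363,156.2),(299.8,142.3)),("tray front top L",(293.8,139.5),(259,154.5)),
 ("board nearR",(185,227),(233,246)),("board nearL",(98,228),(176,283)),("board farR",(183.5,145),(193,213)),("board farL",(98.5,147.5),(134,246))]:
    p,e=tri(ct,a,cs,b);print(n,p.round(4),round(e,4))
E
python3 -m inch '[[[0,0.1,-0.3],[0,0,0]],[[0,0,-0.7],[0,0,0]],[[0,0,-1],[0,0,0]],[[0,0,-1],[0,0.2,0]],[[0,0,-1],[0,0.4,0]],[[0,0,-1],[0,0.6,0]],[[0,0,-1],[0,0.8,0]],[[0,0,-1],[0,1,0]],[[0,0,-1],[0,1,0]],[[0,0,-1],[0,1,0]]]'
python3 -c "
from workcell import manip
print(manip.get_obs())"
```

```text
lug end top L [ 0.5691 -0.212   0.0878] 0.0016
lug end top R [ 0.569  -0.2412  0.0904] 0.0012
tray back top L [ 0.6302 -0.1449  0.1337] 0.0016
tray back top R [ 0.6264 -0.3129  0.1208] 0.0001
tray front top L [ 0.6722 -0.1481  0.1197] 0.0005
board nearR [0.4706 0.1383 0.0211] 0.0073
board nearL [0.4685 0.3549 0.0392] 0.0094
board farR [0.6906 0.1396 0.0017] 0.0002
board farL [0.687  0.3664 0.0115] 0.0047
clock: 1.15
position: [0.1503, -0.6064, 0.3096]
ee_rot: [0.917, 0.111, 0.379, -0.048]
ft_force: [0.7, 0.2, -1.0]
grip_width: 1.002
grasp_force: 0.0
{'clock': 1.15, 'joint_pos': array([ 1.69835283,  0.44561397, -0.09645038,  1.35207355, -0.70462842,
        1.60129009,  0.34918152]), 'joint_velocities': array([-0.05008109, -0.04261417, -0.02921892, -0.02817308,  0.02764009,
       -0.00810195, -0.01997528]), 'tau': array([  2.77931929, -66.61489964,  -0.67301804, -37.39692807,
        -4.12404925,   1.49433956,   0.46244731]), 'position': array([ 0.15027228, -0.60638859,  0.30958769]), 'ee_rot': array([ 0.91738424,  0.11133307,  0.37911359, -0.04779117]), 'ft_force': array([ 0.72343435,  0.23563119, -1.01563776]), 'torque': array([-0.15867822,  0.68013921,  0.02138092]), 'grasp_force': 0.0, 'grip_width': 1.0016816397020565}
```

```bash
cat > kin.py <<'E'
import numpy as np,itertools
from scipy.spatial.transform import Rotation as R
D=[([1.303,.333,-.065,1.461,.022,1.35,-.089],[.151,-.606,.231],[.993,.122,0,-.001]),
([1.69835283,0.44561397,-0.09645038,1.35207355,-0.70462842,1.60129009,0.34918152],[0.15027,-0.60639,0.30959],[0.91738424,0.11133307,0.37911359,-0.04779117])]
ax="zyzyzyz"
def rots(q,s):
    M=R.identity();o=[M]
    for a,x,k in zip(ax,q,s):
        M=M*R.from_euler(a,x*k);o.append(M)
    return o
if __name__=="__main__":
    best=[]
    for s in itertools.product([1,-1],repeat=7):
        if s[1]<0: continue
        # R_obs = B * M * T ; B=Rz(b), T=Rz(t)*(maybe)
        for b in np.radians([0,90,180,270]):
            T=[(R.from_euler('z',b)*rots(q,s)[-1]).inv()*R.from_quat(e) for q,_,e in D]
            best.append(((T[0].inv()*T[1]).magnitude(),s,np.degrees(b),T[0].as_euler('zyx',degrees=True).round(1)))
    best.sort(key=lambda x:x[0])
    for x in best[:8]:print(x)
E
python3 kin.py
```

```text
(0.0009117937720039699, (-1, 1, -1, 1, -1, 1, -1), np.float64(0.0), array([90.,  0., -0.]))
(0.10838787642902112, (-1, 1, 1, 1, -1, 1, -1), np.float64(0.0), array([83. ,  0.2, -2.4]))
(0.18724302851222424, (1, 1, 1, 1, -1, 1, 1), np.float64(180.0), array([62.5, -0.2, -2.4]))
(0.23771334473178957, (1, 1, 1, 1, 1, -1, -1), np.float64(0.0), array([ 62.5,  25.4, 177.6]))
(0.24110169514019897, (1, 1, -1, 1, -1, 1, 1), np.float64(180.0), array([69.5,  0. ,  0. ]))
(0.25972766844403494, (-1, 1, -1, -1, -1, -1, 1), np.float64(180.0), array([-77.4, -37.6,   7. ]))
(0.28253967686781184, (-1, 1, 1, -1, -1, -1, 1), np.float64(180.0), array([-86.3, -37.9,   3.9]))
(0.2889928951867421, (1, 1, -1, 1, 1, 1, 1), np.float64(0.0), array([-111. ,   -0. ,    2.4]))
```

```bash
cat >> h.py <<'E'
def goal(P,Rm,obs=None,n=None):
    "print the shift/turn in inch units from the present pose to TCP pose P,Rm"
    o=obs or manip.get_obs();C=R.from_quat(o["ee_rot"])
    s=C.inv().apply(np.array(P)-o["position"])/.08
    t=(C.inv()*R.from_matrix(Rm)).as_rotvec()/np.radians(45)
    print("shift",s.round(3).tolist(),"turn",t.round(3).tolist());return s,t
def tool(zdir_pitch,yaw=0):
    "tool x up/forward, y=-Y, z forward pitched down by zdir_pitch (deg), then yawed about world z (deg)"
    a=np.radians(zdir_pitch);z=np.array([np.cos(a),0,-np.sin(a)]);y=np.array([0,-1,0]);x=np.cross(y,z)
    return R.from_euler('z',yaw,degrees=True).as_matrix()@np.c_[x,y,z]
E
cat >> kin.py <<'E'
S=(-1,1,-1,1,-1,1,-1)
def cols(q):
    o=rots(q,S)
    return np.c_[[0,0,1],o[2].apply([0,0,1]),o[3].apply([1,0,0]),o[4].apply([0,0,1]),o[5].apply([1,0,0]),o[6].apply([0,0,1]),o[6].apply([1,0,0])]
E
python3 - <<'E'
from kin import *
from h import goal,tool
A=np.vstack([cols(q) for q,_,_ in D]);b=np.hstack([p for _,p,_ in D])
for k in ([0,1,3,5],[0,1,3,5,6],[0,1,2,3,5]):
    x,r,*_=np.linalg.lstsq(A[:,k],b,rcond=None);print(k,x.round(4),np.abs(A[:,k]@x-b).max().round(4))
goal([.42,-.3,.30],tool(45))
goal([.42,-.3,.30],tool(30))
E
```

```text
[0, 1, 3, 5] [0.1532 0.5042 0.461  0.2885] 0.0398
[0, 1, 3, 5, 6] [0.1434 0.5196 0.5216 0.2875 0.0661] 0.0389
[0, 1, 2, 3, 5] [ 0.1528  0.4833 -0.1141  0.577   0.2858] 0.0395
shift [2.878, -2.906, 3.053] turn [-0.221, 0.002, 0.216]
shift [2.878, -2.906, 3.053] turn [-0.248, 0.334, 0.186]
```

```bash
O="from workcell import manip;o=manip.get_obs();print('D',[[round(float(v),5) for v in o[k]] for k in ('joint_pos','position','ee_rot')])"
python3 -m inch '[[[0.1,-0.1,0.1],[0,0,0]],[[0.2,-0.2,0.2],[-0.05,0,0.05]],[[0.3,-0.3,0.3],[-0.1,0,0.1]],[[0.45,-0.45,0.45],[-0.15,0,0.15]],[[0.6,-0.6,0.6],[-0.22,0,0.22]],[[0.75,-0.75,0.75],[-0.22,0,0.22]],[[0.85,-0.85,0.85],[-0.22,0,0.22]],[[1,-1,1],[-0.22,0,0.22]],[[1,-1,1],[-0.22,0,0.22]],[[1,-1,1],[-0.22,0,0.22]]]'; python3 -c "$O
from h import *
goal([.42,-.3,.30],tool(30))"
```

```text
clock: 2.15
position: [0.2427, -0.5012, 0.312]
ee_rot: [0.924, 0.002, 0.382, 0.0]
ft_force: [-0.2, 0.1, 0.4]
grip_width: 1.005
grasp_force: 0.0
D [[1.62425, 0.08084, -0.15247, 1.80166, -0.80979, 1.28193, 0.15737], [0.2427, -0.50123, 0.31205], [0.92411, 0.00165, 0.38213, 0.00046]]
shift [1.471, -2.51, 1.673] turn [-0.001, 0.335, 0.004]
```

```bash
O="from workcell import manip;o=manip.get_obs();print('D',[[round(float(v),5) for v in o[k]] for k in ('joint_pos','position','ee_rot')])"
python3 -m inch '[[[0.1,-0.1,0.1],[0,0,0]],[[0.2,-0.3,0.2],[0,0.1,0]],[[0.3,-0.5,0.4],[0,0.2,0]],[[0.45,-0.7,0.5],[0,0.33,0]],[[0.55,-0.9,0.6],[0,0.33,0]],[[0.7,-1,0.8],[0,0.33,0]],[[0.75,-1,0.85],[0,0.33,0]],[[0.75,-1,0.85],[0,0.33,0]],[[0.75,-1,0.85],[0,0.33,0]],[[0.75,-1,0.85],[0,0.33,0]]]'; python3 -c "$O"
python3 -m inch '[[[0.1,-0.1,0.1],[0,0,0]],[[0.1,-0.3,0.2],[0,0.1,0]],[[0.2,-0.5,0.3],[0,0.2,0]],[[0.2,-0.7,0.4],[0,0.3,0]],[[0.2,-0.9,0.5],[0,0.4,0]],[[0.2,-1,0.6],[0,0.5,0]],[[0.2,-1,0.7],[0,0.6,0]],[[0.2,-1,0.8],[0,0.66,0]],[[0.2,-1,0.8],[0,0.66,0]],[[0.2,-1,0.8],[0,0.66,0]]]'; python3 -c "$O
from h import *
goal([.42,-.227,.30],tool(0))"
```

```text
clock: 3.15
position: [0.3317, -0.4221, 0.3058]
ee_rot: [0.867, -0.0, 0.499, 0.0]
ft_force: [0.6, -0.4, -1.0]
grip_width: 0.999
grasp_force: 0.0
D [[1.60115, -0.01756, -0.2175, 2.07286, -1.16456, 1.18572, 0.35383], [0.33165, -0.4221, 0.30575], [0.86669, -0.00026, 0.49884, 0.00029]]
clock: 4.15
position: [0.3666, -0.3634, 0.3232]
ee_rot: [0.791, 0.03, 0.608, 0.055]
ft_force: [-0.5, -0.2, 1.6]
grip_width: 1.001
grasp_force: 0.0
D [[0.18282, -0.4078, 1.05477, 2.35874, -1.26015, 0.89052, 0.6156], [0.36662, -0.36337, 0.32317], [0.79129, 0.02955, 0.60828, 0.05466]]
shift [0.088, -1.74, 0.632] turn [0.045, 0.331, 0.152]
```

```bash
cat > fit.py <<'E'
from kin import *
from scipy.optimize import least_squares
D+= [([1.62425,0.08084,-0.15247,1.80166,-0.80979,1.28193,0.15737],[0.2427,-0.50123,0.31205],0),
([1.60115,-0.01756,-0.2175,2.07286,-1.16456,1.18572,0.35383],[0.33165,-0.4221,0.30575],0),
([0.18282,-0.4078,1.05477,2.35874,-1.26015,0.89052,0.6156],[0.36662,-0.36337,0.32317],0)]
I=[(0,'z')]+[(k,a) for k in range(1,7) for a in 'xyz']
def allc(q):
    o=rots(q,S);return np.array([o[k].apply(np.eye(3)['xyz'.index(a)]) for k,a in I]).T
def fitx():
    A=np.vstack([allc(q) for q,*_ in D]);b=np.hstack([p for _,p,*_ in D])
    # ridge towards zero
    w=1e-3
    x=np.linalg.lstsq(np.vstack([A,w*np.eye(len(I))]),np.r_[b,np.zeros(len(I))],rcond=None)[0]
    return x,np.abs(A@x-b).max()
if __name__=="__main__":
    A=np.vstack([allc(q) for q,*_ in D]);b=np.hstack([p for _,p,*_ in D])
    base=[I.index(k) for k in ((0,'z'),(2,'z'),(4,'z'),(6,'z'))]
    for ex in [[]]+[[i] for i in range(len(I)) if i not in base]+[list(c) for c in itertools.combinations([i for i in range(len(I)) if i not in base],2)]:
        k=base+ex;x,_,rk,_=np.linalg.lstsq(A[:,k],b,rcond=None);e=np.abs(A[:,k]@x-b).max()
        if e<.004 or len(ex)==0:print([I[i] for i in k],x.round(4),e.round(4))
E
python3 fit.py
```

```text
[(0, 'z'), (2, 'z'), (4, 'z'), (6, 'z')] [0.2721 0.4011 0.5002 0.2914] 0.0434
[(0, 'z'), (2, 'z'), (4, 'z'), (6, 'z'), (1, 'y'), (3, 'y')] [ 0.2585  0.4483  0.49    0.3434 -0.0216 -0.0242] 0.0007
[(0, 'z'), (2, 'z'), (4, 'z'), (6, 'z'), (1, 'y'), (4, 'y')] [ 0.2585  0.4483  0.49    0.3434 -0.0216 -0.0242] 0.0007
[(0, 'z'), (2, 'z'), (4, 'z'), (6, 'z'), (2, 'y'), (3, 'y')] [ 0.2585  0.4483  0.49    0.3434 -0.0216 -0.0242] 0.0007
[(0, 'z'), (2, 'z'), (4, 'z'), (6, 'z'), (2, 'y'), (4, 'y')] [ 0.2585  0.4483  0.49    0.3434 -0.0216 -0.0242] 0.0007
```

```bash
cat > ik.py <<'E'
from fit import *
lo=np.array([-2.6,-.5,-1.47,.16,-1.27,.06,-2.6]);hi=np.array([2.6,2.12,1.34,2.42,4.41,2.06,2.6])
L=np.array([.2585,.4483,.49,.3434,-.0216,-.0242])
T90=R.from_euler('z',90,degrees=True)
def fk(q):
    o=rots(q,S)
    p=np.c_[[0,0,1],o[2].apply([0,0,1]),o[4].apply([0,0,1]),o[6].apply([0,0,1]),o[1].apply([0,1,0]),o[3].apply([0,1,0])]@L
    return p,o[7]*T90
def ik(P,Rm,q0,reg=1e-3):
    G=R.from_matrix(Rm)
    def f(q):
        p,M=fk(q);return np.r_[(p-P)*5,(M.inv()*G).as_rotvec(),reg*(q-q0)]
    r=least_squares(f,np.clip(q0,lo+.02,hi-.02),bounds=(lo,hi),max_nfev=60);e=f(r.x)
    return r.x,np.abs(e[:6]).max()
def many(P,Rm,n=25,seed=0):
    g=np.random.default_rng(seed);out=[]
    for _ in range(n):
        q,e=ik(P,Rm,g.uniform(lo,hi))
        if e<.01: out.append((np.min(np.minimum(q-lo,hi-q)),q))
    return sorted(out,key=lambda x:-x[0])
E
python3 - <<'E'
from ik import *
from h import tool
for q,p,e in D[:2]:print(fk(q)[0]-p,(fk(q)[1].inv()*R.from_quat(e)).magnitude())
g=np.array([.593,-.227,.077])
for a in (0,15,30,45,60):
  for fl in (1,-1):
    Rm=tool(a)@np.diag([fl,fl,1]);o=many(g+.019*Rm[:,2],Rm)
    print("rack",a,fl,len(o),*[(round(m,2),q.round(2).tolist()) for m,q in o[:2]])
b=np.array([.579,.25,.02+.01+.078])
for a in (0,15,30,45,60):
  for yaw in (0,90,-90,180):
    for fl in (1,-1):
      # tray face-down: tray z horizontal at direction yaw; tool z = down tilted by a toward tray -z
      Rm=tool(90+a,yaw)@np.diag([fl,fl,1]);o=many(b+.019*Rm[:,2],Rm,12)
      if o:print("board",a,yaw,fl,len(o),round(o[0][0],2),o[0][1].round(2).tolist())
E
```

```text
[ 0.00047808  0.00016842 -0.00086797] 0.0009117972320798695
[-1.56232377e-05  1.30283561e-04  4.07180273e-05] 1.3459776435485176e-08
rack 0 1 17 (np.float64(0.16), [0.94, 0.85, -0.35, 2.26, 3.84, 1.36, 1.73]) (np.float64(0.15), [0.87, 0.83, -0.28, 2.27, 3.82, 1.39, 1.69])
rack 0 -1 15 (np.float64(0.18), [1.68, 1.31, -1.01, 2.24, 4.05, 0.78, -0.93]) (np.float64(0.18), [1.47, 1.1, -0.83, 2.24, 4.0, 1.0, -1.11])
rack 15 1 17 (np.float64(0.11), [1.17, 0.67, -0.62, 2.31, 3.78, 0.88, 1.72]) (np.float64(0.1), [0.94, 0.6, -0.38, 2.32, 3.78, 0.97, 1.59])
rack 15 -1 17 (np.float64(0.13), [1.81, 1.34, -1.28, 2.29, 3.33, 0.43, -0.31]) (np.float64(0.13), [1.81, 1.32, -1.27, 2.29, 3.36, 0.44, -0.36])
rack 30 1 19 (np.float64(0.16), [1.4, 0.58, -0.95, 2.26, 3.64, 0.38, 1.78]) (np.float64(0.13), [0.84, 0.39, -0.35, 2.29, 3.86, 0.58, 1.33])
rack 30 -1 12 (np.float64(0.16), [1.43, 0.6, -0.97, 2.26, 3.61, 0.37, -1.31]) (np.float64(0.15), [1.71, 0.98, -1.32, 2.25, 2.73, 0.31, -0.14])
rack 45 1 24 (np.float64(0.06), [-0.6, 0.66, 1.23, 2.24, 4.35, 0.86, 0.36]) (np.float64(0.05), [-0.59, 0.66, 1.23, 2.24, 
[... 2250 characters left out ...]
83, 0.4, 1.29, 0.31, 1.57, 2.42]
board 45 -90 1 10 0.04 [-0.61, 0.55, 0.61, 1.83, -1.23, 1.22, -2.51]
board 45 -90 -1 7 0.61 [0.56, 0.65, -0.86, 1.77, -0.41, 0.82, 0.12]
board 45 180 1 6 0.26 [-0.29, 0.25, -0.46, 2.16, 1.44, 0.59, -0.35]
board 45 180 -1 8 0.05 [-1.83, 0.57, 1.29, 2.23, -0.29, 0.11, -2.06]
board 60 90 1 8 0.36 [-1.12, 1.03, 0.59, 1.19, 0.3, 1.7, -0.68]
board 60 90 -1 3 0.19 [-1.06, 1.0, 0.46, 1.18, 0.39, 1.73, 2.41]
board 60 -90 1 8 0.11 [0.3, 0.62, -0.4, 1.8, -1.02, 1.03, -2.49]
board 60 -90 -1 9 0.48 [0.55, 0.72, -0.72, 1.78, -0.79, 0.92, 0.52]
board 60 180 1 5 0.17 [0.34, 0.73, -1.26, 2.25, 2.11, 1.24, -0.6]
board 60 180 -1 3 0.16 [0.01, 0.45, -0.88, 2.26, 2.0, 0.99, 2.36]
```

```bash
cat > sim.py <<'E'
from ik import *
from h import tool
from scipy.spatial.transform import Slerp
def track(q,wps,n=12):
    "follow (P,Rm) waypoints by small local IK steps; report margins"
    for P,Rm in wps:
        p0,M0=fk(q);sl=Slerp([0,1],R.concatenate([M0,R.from_matrix(Rm)]));mm=9;ee=0;dq=0
        for s in np.linspace(1/n,1,n):
            qn,e=ik(p0+s*(np.array(P)-p0),sl(s).as_matrix(),q,.02);dq=max(dq,np.abs(qn-q).max());q=qn;ee=max(ee,e);mm=min(mm,np.min(np.minimum(q-lo,hi-q)))
        print("  q",q.round(2).tolist(),"margin",round(mm,2),"err",round(ee,3),"maxstep",round(dq,2))
    return q
E
cat > t.py <<'E'
from sim import *
qc=np.array(D[-1][0]);g=np.array([.593,-.227,.077]);b=np.array([.579,.25,.108])
for a in (55,60,65,70):
  K=tool(a);z=K[:,2];tg=g+.022*z
  print(a);q=track(qc,[(tg-.12*z+[0,0,.05],K),(tg,K)])
  q=track(q,[(tg+[0,0,.28],K)])
  B=tool(90+a,90);zb=B[:,2];tb=b+.022*zb
  up=tg+[0,0,.28]
  q=track(q,[((np.array(up)+tb+[0,0,.25])/2,R.from_rotvec((R.from_matrix(B@K.T)).as_rotvec()/2).as_matrix()@K),(tb+[0,0,.2],B),(tb+[0,0,.05],B),(tb,B)])
E
python3 t.py
```

```text
55
  q [0.34, -0.08, 0.13, 2.11, -0.46, 0.61, -0.78] margin 0.04 err 0.0 maxstep 0.14
  q [0.4, 0.28, 0.0, 2.09, -0.86, 0.31, -0.4] margin 0.25 err 0.0 maxstep 0.04
  q [0.27, -0.05, 0.13, 1.79, -0.3, 0.85, -1.03] margin 0.29 err 0.0 maxstep 0.1
  q [-0.13, 0.19, -0.2, 1.47, 0.42, 1.51, -1.17] margin 0.45 err 0.0 maxstep 0.09
  q [-0.72, 0.72, -0.12, 1.07, 0.76, 2.06, -0.72] margin 0.0 err 0.0 maxstep 0.15
  q [-0.7, 0.84, -0.14, 1.19, 0.72, 1.88, -0.89] margin 0.02 err 0.0 maxstep 0.02
  q [-0.7, 0.9, -0.14, 1.2, 0.72, 1.83, -0.94] margin 0.18 err 0.0 maxstep 0.0
60
  q [0.35, -0.04, 0.09, 2.02, -0.33, 0.7, -0.92] margin 0.05 err 0.0 maxstep 0.15
  q [0.38, 0.29, 0.01, 2.03, -0.54, 0.38, -0.72] margin 0.32 err 0.0 maxstep 0.03
  q [0.3, -0.0, 0.09, 1.72, -0.24, 0.95, -1.09] margin 0.37 err 0.0 maxstep 0.05
  q [-0.15, 0.24, -0.21, 1.41, 0.46, 1.6, -1.2] margin 0.46 err 0.0 maxstep 0.08
  q [-0.83, 0.75, 0.06, 1.06, 0.73, 2.06, -0.67] margin 0.0 err 0.0 maxstep 0.14
  q [-0.81, 0.88, 0.03, 1.16, 0.68, 1.89, -0.85] margin 0.01 err 0.0 maxstep 0.02
  q [-0.81, 0.94, 0.02, 1.17, 0.67, 1
[... 482 characters left out ...]
 0.64, 1.91, -0.8] margin 0.01 err 0.0 maxstep 0.02
  q [-0.9, 1.0, 0.17, 1.14, 0.62, 1.86, -0.85] margin 0.16 err 0.0 maxstep 0.01
70
  q [0.33, 0.07, 0.06, 1.84, -0.17, 0.91, -1.1] margin 0.06 err 0.0 maxstep 0.17
  q [0.33, 0.33, 0.03, 1.91, -0.23, 0.59, -1.04] margin 0.51 err 0.0 maxstep 0.03
  q [0.29, 0.1, 0.06, 1.57, -0.14, 1.15, -1.18] margin 0.53 err 0.0 maxstep 0.05
  q [-0.22, 0.36, -0.17, 1.3, 0.53, 1.78, -1.22] margin 0.28 err 0.0 maxstep 0.07
  q [-1.0, 0.85, 0.35, 1.06, 0.7, 2.06, -0.58] margin 0.0 err 0.0 maxstep 0.13
  q [-0.98, 1.0, 0.3, 1.12, 0.61, 1.92, -0.76] margin 0.01 err 0.0 maxstep 0.02
  q [-0.98, 1.06, 0.29, 1.12, 0.59, 1.88, -0.8] margin 0.14 err 0.0 maxstep 0.01
```

```bash
cat > s1.py <<'E'
from h import *
K=tool(55);z=K[:,2];tg=np.array([.593,-.227,.077])+.022*z
print("K",K.round(3).tolist(),tg)
goal(tg-.12*z+[0,0,.04],K)
E
python3 s1.py
```

```text
K [[0.819, 0.0, 0.574], [0.0, -1.0, 0.0], [0.574, 0.0, -0.819]] [ 0.60561868 -0.227       0.05897866]
shift [-0.767, -1.926, 2.368] turn [0.112, -0.89, 0.116]
```

```bash
python3 -m inch '[[[0,-0.05,0.05],[0,-0.05,0]],[[-0.1,-0.15,0.2],[0,-0.15,0]],[[-0.15,-0.3,0.35],[0,-0.25,0]],[[-0.2,-0.4,0.45],[0.05,-0.35,0.05]],[[-0.25,-0.5,0.6],[0.05,-0.45,0.05]],[[-0.3,-0.6,0.7],[0.08,-0.55,0.08]],[[-0.35,-0.7,0.8],[0.1,-0.65,0.1]],[[-0.35,-0.8,0.9],[0.11,-0.75,0.11]],[[-0.35,-0.9,1],[0.11,-0.85,0.11]],[[-0.35,-0.9,1],[0.11,-0.89,0.116]]]' ; python3 -c "
from h import *;print(manip.get_obs()['joint_pos'].round(2))"; python3 s1.py
```

```text
clock: 5.15
position: [0.4391, -0.2971, 0.2664]
ee_rot: [0.955, 0.001, 0.298, 0.001]
ft_force: [0.3, -0.6, -0.3]
grip_width: 0.999
grasp_force: 0.0
[ 0.51 -0.21  0.23  2.08 -0.47  0.85 -0.59]
K [[0.819, 0.0, 0.574], [0.0, -1.0, 0.0], [0.574, 0.0, -0.819]] [ 0.60561868 -0.227       0.05897866]
shift [0.514, -0.877, 1.405] turn [0.001, 0.007, 0.002]
```

```bash
python3 -m inch '[[[0.05,-0.05,0.05],[0,0,0]],[[0.1,-0.15,0.2],[0,0,0]],[[0.2,-0.3,0.35],[0,0,0]],[[0.3,-0.45,0.5],[0,0,0]],[[0.4,-0.6,0.65],[0,0,0]],[[0.45,-0.75,0.8],[0,0,0]],[[0.5,-0.85,0.9],[0,0,0]],[[0.51,-0.88,0.96],[0,0,0]],[[0.51,-0.88,1],[0,0,0]],[[0.51,-0.88,1],[0,0,0]]]'
python3 - <<'E'
from h import *
o=manip.get_obs();print(o['joint_pos'].round(2),o['position'])
im=manip.camera("wrist")[:,:,::-1];cv2.imwrite("pics/w1.png",im)
c=cam("wrist",o)
g=np.array([.593,-.227,.077])
for d in ([-.024,.015,.012],[-.024,-.015,.012],[.036,.0845,.046],[.036,-.0845,.046]):print(np.round(proj(c,g+d),1))
E
python3 s1.py
```

```text
clock: 6.15
position: [0.5162, -0.2292, 0.2228]
ee_rot: [0.954, -0.001, 0.299, 0.001]
ft_force: [0.2, -1.2, 0.3]
grip_width: 0.997
grasp_force: 0.0
[ 0.42 -0.13  0.07  2.12 -0.44  0.66 -0.79] [ 0.51623786 -0.22924013  0.22279481]
[241.8 212.1]
[271. 212.]
[169.9 144.4]
[342.4 143.9]
K [[0.819, 0.0, 0.574], [0.0, -1.0, 0.0], [0.574, 0.0, -0.819]] [ 0.60561868 -0.227       0.05897866]
shift [0.027, -0.031, 0.412] turn [0.003, 0.005, -0.002]
```

View pics/w1.png

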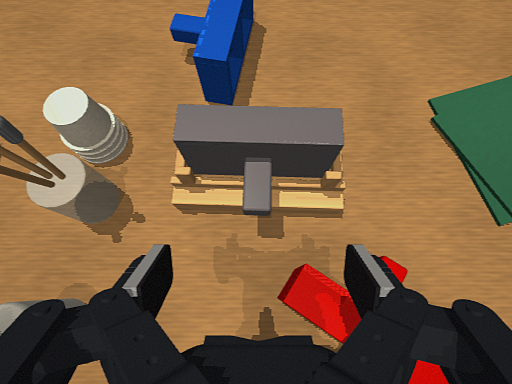

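The wrist view shows the lug end's top edge at (243–271, 209), against a prediction of (242–271, 212). The estimate holds to about 2 mm, so I descend along the fingers.

```bash
python3 -m inch '[[[0,0,0.05],[0,0,0]],[[0,0,0.15],[0,0,0]],[[0,0,0.3],[0,0,0]],[[0,-0.01,0.45],[0,0,0]],[[0,-0.01,0.6],[0,0,0]],[[0,-0.01,0.75],[0,0,0]],[[0,-0.02,0.85],[0,0,0]],[[0,-0.02,0.95],[0,0,0]],[[0,-0.03,1],[0,0,0]],[[0,-0.03,1],[0,0,0]]]' >/dev/null
python3 -m inch '[[[0,0,0.05],[0,0,0]],[[0,0,0.15],[0,0,0]],[[0,0,0.3],[0,0,0]],[[0,0,0.45],[0,0,0]],[[0,0,0.6],[0,0,0]],[[0,0,0.75],[0,0,0]],[[0,0,0.85],[0,0,0]],[[0,0,0.95],[0,0,0]],[[0,0,1],[0,0,0]],[[0,0,1],[0,0,0]]]'
cat > s2.py <<'E'
from h import *
K=tool(55);z=K[:,2];tg=np.array([.593,-.227,.077])+.022*z
goal(tg,K)
E
python3 s2.py
```

```text
clock: 8.2
position: [0.6078, -0.2266, 0.0913]
ee_rot: [0.954, -0.001, 0.299, 0.001]
ft_force: [-0.6, 0.2, 0.4]
grip_width: 0.997
grasp_force: 0.0
shift [-0.253, 0.005, 0.316] turn [0.002, 0.005, -0.001]
```

```bash
python3 -m inch '[[[-0.05,0,0.05],[0,0,0]],[[-0.12,0,0.12],[0,0,0]],[[-0.2,0,0.22],[0,0,0]],[[-0.25,0,0.32],[0,0,0]],[[-0.25,0,0.34],[0,0,0]],[[-0.25,0,0.34],[0,0,0]],[[-0.25,0,0.34],[0,0,0]],[[-0.25,0,0.34],[0,0,0]],[[-0.25,0,0.34],[0,0,0]],[[-0.25,0,0.34],[0,0,0]]]'; python3 s2.py
python3 -m inch '[[[0,0,0],[0,0,0]],[[0,0,0],[0,0,0]],[[0,0,0],[0,0,0]],[[0,0,0],[0,0,0]],[[0,0,0],[0,0,0]],[[0,0,0],[0,0,0]],[[0,0,0],[0,0,0]],[[0,0,0],[0,0,0]],[[0,0,0],[0,0,0]],[[0,0,0],[0,0,0]]]' 0 110
```

```text
clock: 9.2
position: [0.607, -0.2267, 0.0583]
ee_rot: [0.954, -0.001, 0.299, 0.001]
ft_force: [0.2, -0.6, 0.1]
grip_width: 1.0
grasp_force: 0.0
shift [-0.009, 0.004, -0.016] turn [0.002, 0.004, -0.001]
clock: 10.2
position: [0.6071, -0.2272, 0.0584]
ee_rot: [0.954, -0.001, 0.299, 0.001]
ft_force: [0.1, -2.8, 3.7]
grip_width: 0.335
grasp_force: 107.3
```

```bash
python3 -m inch '[[[0.02,0,-0.03],[0,0,0]],[[0.06,0,-0.09],[0,0,0]],[[0.12,0,-0.17],[0,0,0]],[[0.21,0,-0.3],[0,0,0]],[[0.31,0,-0.45],[0,0,0]],[[0.42,0,-0.6],[0,0,0]],[[0.52,0,-0.75],[0,0,0]],[[0.62,0,-0.88],[0,0,0]],[[0.68,0,-0.96],[0,0,0]],[[0.7,0,-1],[0,0,0]]]' 
python3 -m inch '[[[0.06,0,-0.09],[0,0,0]],[[0.14,0,-0.2],[0,0,0]],[[0.21,0,-0.3],[0,0,0]],[[0.31,0,-0.45],[0,0,0]],[[0.42,0,-0.6],[0,0,0]],[[0.52,0,-0.75],[0,0,0]],[[0.62,0,-0.88],[0,0,0]],[[0.68,0,-0.96],[0,0,0]],[[0.7,0,-1],[0,0,0]],[[0.7,0,-1],[0,0,0]]]'
cat > s3.py <<'E'
from sim import *
from h import *
import sys
o=manip.get_obs();q=o['joint_pos'];print(q.round(2))
K=R.from_quat(o['ee_rot']).as_matrix();p=o['position']
for yaw in (60,75,90):
    B=tool(145,yaw);tb=np.array([.57,.25,.098])+.022*B[:,2]
    W=R.from_matrix(B@K.T).as_rotvec();print("yaw",yaw,"deg",np.degrees(np.linalg.norm(W)).round())
    track(q,[((p+tb+[0,0,.3])/2+[0,0,.03],R.from_rotvec(W/2).as_matrix()@K),(tb+[0,0,.2],B),(tb+[0,0,.05],B)])
    goal(tb+[0,0,.2],B,o)
E
python3 s3.py
python3 - <<'E'
from h import *
cv2.imwrite("pics/s2.png",cv2.resize(manip.camera("side")[60:260,120:400,::-1],None,fx=2,fy=2))
E
```

```text
clock: 11.2
position: [0.6069, -0.2259, 0.1557]
ee_rot: [0.954, -0.0, 0.298, 0.0]
ft_force: [-0.1, -0.5, -5.3]
grip_width: 0.336
grasp_force: 107.8
clock: 12.2
position: [0.6076, -0.2266, 0.2536]
ee_rot: [0.954, -0.001, 0.299, 0.001]
ft_force: [-0.7, 0.6, -5.8]
grip_width: 0.333
grasp_force: 107.9
[ 0.3   0.01  0.1   1.91 -0.37  0.68 -0.94]
yaw 60 deg 104.0
  q [-0.12, 0.27, -0.16, 1.33, 0.3, 1.67, -1.33] margin 0.39 err 0.0 maxstep 0.12
  q [-1.13, 1.01, 1.06, 0.97, -0.09, 2.06, -0.61] margin 0.0 err 0.116 maxstep 0.52
  q [-1.02, 1.21, 0.96, 0.91, -0.22, 2.06, -0.72] margin 0.0 err 0.0 maxstep 0.02
shift [-0.256, -5.76, -0.669] turn [-0.256, -1.793, -1.447]
yaw 75 deg 112.0
  q [-0.12, 0.23, -0.18, 1.39, 0.36, 1.6, -1.25] margin 0.46 err 0.0 maxstep 0.12
  q [-1.06, 0.92, 0.76, 0.95, 0.18, 2.06, -0.57] margin 0.0 err 0.002 maxstep 0.31
  q [-1.07, 1.04, 0.7, 1.07, 0.09, 1.87, -0.7] margin 0.02 err 0.0 maxstep 0.02
shift [-0.211, -5.738, -0.638] turn [-0.319, -1.678, -1.799]
yaw 90 deg 120.0
  q [-0.12, 0.18, -0.22, 1.46, 0.42, 1.53, -1.17] margin 0.49 err 0.0 maxstep 0.12
  q [-0.69, 0.71, -0.18, 1.1, 0.78, 2.06, -0.76] margin 0.0 err 0.0 maxstep 0.13
  q [-0.68, 0.84, -0.2, 1.21, 0.74, 1.88, -0.93] margin 0.02 err 0.0 maxstep 0.02
shift [-0.163, -5.73, -0.604] turn [-0.381, -1.534, -2.145]
```

View pics/s2.png

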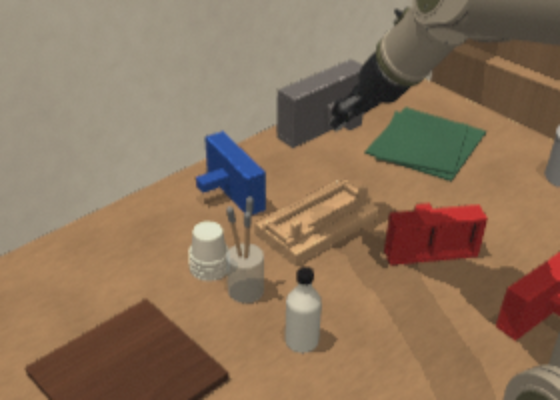

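The side view shows the tray lifted and level in the gripper at about (315,100), with the rack empty at (318,218). Next I choose the yaw for the board pose.

```bash
sed -i 's/(60,75,90)/(100,110,125)/; s/0,0,.2\]/0,0,.16]/g' s3.py; python3 s3.py
```

```text
[ 0.3   0.01  0.1   1.91 -0.37  0.68 -0.94]
yaw 100 deg 126.0
  q [-0.11, 0.14, -0.24, 1.51, 0.45, 1.47, -1.12] margin 0.49 err 0.0 maxstep 0.12
  q [-0.61, 0.68, -0.36, 1.27, 0.9, 1.94, -0.78] margin 0.12 err 0.0 maxstep 0.05
  q [-0.61, 0.79, -0.35, 1.33, 0.9, 1.82, -0.91] margin 0.13 err 0.0 maxstep 0.01
shift [-0.411, -5.733, -0.175] turn [-0.423, -1.422, -2.37]
yaw 110 deg 132.0
  q [-0.1, 0.1, -0.26, 1.57, 0.48, 1.4, -1.07] margin 0.48 err 0.0 maxstep 0.11
  q [-0.59, 0.6, -0.41, 1.4, 0.97, 1.84, -0.72] margin 0.22 err 0.0 maxstep 0.05
  q [-0.59, 0.72, -0.39, 1.46, 0.98, 1.73, -0.86] margin 0.23 err 0.0 maxstep 0.01
shift [-0.38, -5.743, -0.154] turn [-0.462, -1.298, -2.592]
yaw 125 deg 142.0
  q [-0.07, 0.04, -0.29, 1.66, 0.52, 1.29, -1.0] margin 0.46 err 0.0 maxstep 0.11
  q [-0.54, 0.48, -0.48, 1.59, 1.06, 1.66, -0.62] margin 0.4 err 0.0 maxstep 0.06
  q [-0.56, 0.62, -0.46, 1.65, 1.11, 1.57, -0.79] margin 0.41 err 0.0 maxstep 0.01
shift [-0.337, -5.77, -0.124] turn [-0.52, -1.084, -2.914]
```

```bash
python3 -m inch '[[[0.06,-0.05,-0.08],[0,0,0]],[[0.14,-0.15,-0.2],[0,0,0]],[[0.21,-0.25,-0.3],[0,0,0]],[[0.31,-0.4,-0.45],[0,0,0]],[[0.42,-0.55,-0.6],[0,0,0]],[[0.52,-0.7,-0.75],[0,0,0]],[[0.62,-0.82,-0.88],[0,0,0]],[[0.66,-0.92,-0.96],[0,0,0]],[[0.7,-1,-1],[0,0,0]],[[0.7,-1,-1],[0,0,0]]]'
cat > s4.py <<'E'
from h import *
import sys
"step n of N toward the board pose, via a height"
N=int(sys.argv[1]);zc=float(sys.argv[2]);yaw=110
B=tool(145,yaw);tb=np.array([.57,.25,.098])+.022*B[:,2]+[0,0,float(sys.argv[3])]
o=manip.get_obs();C=R.from_quat(o['ee_rot']);p=o['position']
G=tb.copy()
P=p+(G-p)/N;P[2]=zc
W=(C.inv()*R.from_matrix(B)).as_rotvec()/N
print("pos",p.round(3),"q",o['joint_pos'].round(2),"tb",tb.round(3));goal(P,(C*R.from_rotvec(W)).as_matrix(),o)
E
python3 s4.py 4 .36 .16
```

```text
clock: 13.25
position: [0.6082, -0.1453, 0.3512]
ee_rot: [0.954, -0.0, 0.299, 0.001]
ft_force: [1.0, 0.2, -5.6]
grip_width: 0.337
grasp_force: 108.0
pos [ 0.608 -0.145  0.351] q [ 0.23 -0.11 -0.    1.83 -0.18  0.84 -1.26] tb [0.576 0.233 0.245]
shift [-0.019, -1.182, -0.149] turn [-0.115, -0.325, -0.648]
```

```bash
python3 -m inch '[[[0,-0.05,0],[0,-0.01,-0.03]],[[0,-0.15,-0.05],[-0.02,-0.05,-0.1]],[[0,-0.25,-0.05],[-0.03,-0.1,-0.2]],[[0,-0.4,-0.05],[-0.05,-0.15,-0.3]],[[0,-0.55,-0.1],[-0.07,-0.2,-0.4]],[[0,-0.7,-0.1],[-0.09,-0.25,-0.5]],[[0,-0.85,-0.15],[-0.1,-0.3,-0.6]],[[0,-0.95,-0.15],[-0.115,-0.325,-0.65]],[[0,-1,-0.15],[-0.115,-0.325,-0.65]],[[0,-1,-0.15],[-0.115,-0.325,-0.65]]]'; python3 s4.py 3 .36 .16
```

```text
clock: 14.25
position: [0.6014, -0.066, 0.3599]
ee_rot: [0.953, 0.226, 0.166, 0.118]
ft_force: [-0.3, 0.3, -5.0]
grip_width: 0.337
grasp_force: 107.9
pos [ 0.601 -0.066  0.36 ] q [ 0.11 -0.03 -0.17  1.66  0.18  1.14 -1.21] tb [0.576 0.233 0.245]
shift [0.497, -1.125, -0.225] turn [-0.116, -0.325, -0.647]
```

```bash
python3 -m inch '[[[0,-0.05,0],[0,-0.01,-0.03]],[[0.05,-0.15,-0.05],[-0.02,-0.05,-0.1]],[[0.1,-0.25,-0.05],[-0.03,-0.1,-0.2]],[[0.15,-0.4,-0.08],[-0.05,-0.15,-0.3]],[[0.2,-0.55,-0.1],[-0.07,-0.2,-0.4]],[[0.3,-0.7,-0.15],[-0.09,-0.25,-0.5]],[[0.4,-0.85,-0.2],[-0.1,-0.3,-0.6]],[[0.5,-0.95,-0.22],[-0.115,-0.325,-0.65]],[[0.5,-1,-0.22],[-0.115,-0.325,-0.65]],[[0.5,-1,-0.22],[-0.115,-0.325,-0.65]]]'; python3 s4.py 2 .34 .16
```

```text
clock: 15.25
position: [0.597, 0.0246, 0.3628]
ee_rot: [0.872, 0.434, 0.02, 0.226]
ft_force: [-0.1, 0.9, -5.1]
grip_width: 0.335
grasp_force: 108.1
pos [0.597 0.025 0.363] q [-0.08  0.13 -0.32  1.51  0.5   1.45 -1.09] tb [0.576 0.233 0.245]
shift [0.963, -0.894, -0.265] turn [-0.115, -0.325, -0.646]
```

```bash
python3 -m inch '[[[0.05,-0.05,0],[0,-0.01,-0.03]],[[0.15,-0.15,-0.05],[-0.02,-0.05,-0.1]],[[0.25,-0.25,-0.05],[-0.03,-0.1,-0.2]],[[0.4,-0.4,-0.1],[-0.05,-0.15,-0.3]],[[0.55,-0.5,-0.15],[-0.07,-0.2,-0.4]],[[0.7,-0.65,-0.2],[-0.09,-0.25,-0.5]],[[0.85,-0.75,-0.25],[-0.1,-0.3,-0.6]],[[0.95,-0.85,-0.27],[-0.115,-0.325,-0.65]],[[0.96,-0.9,-0.27],[-0.115,-0.325,-0.65]],[[0.96,-0.9,-0.27],[-0.115,-0.325,-0.65]]]'; python3 s4.py 1 .28 .16
```

```text
clock: 16.25
position: [0.5859, 0.1289, 0.3404]
ee_rot: [0.719, 0.606, -0.128, 0.315]
ft_force: [0.7, -0.4, -5.1]
grip_width: 0.34
grasp_force: 108.3
pos [0.586 0.129 0.34 ] q [-0.32  0.34 -0.42  1.42  0.77  1.72 -0.92] tb [0.576 0.233 0.245]
shift [1.429, -0.428, -0.236] turn [-0.115, -0.324, -0.643]
```

```bash
python3 -m inch '[[[0.05,-0.02,0],[0,-0.01,-0.03]],[[0.15,-0.06,-0.02],[-0.02,-0.05,-0.1]],[[0.25,-0.1,-0.04],[-0.03,-0.1,-0.2]],[[0.4,-0.15,-0.06],[-0.05,-0.15,-0.3]],[[0.55,-0.2,-0.1],[-0.07,-0.2,-0.4]],[[0.7,-0.28,-0.14],[-0.09,-0.25,-0.5]],[[0.85,-0.35,-0.18],[-0.1,-0.3,-0.6]],[[0.95,-0.4,-0.2],[-0.115,-0.325,-0.645]],[[1,-0.43,-0.24],[-0.115,-0.325,-0.645]],[[1,-0.43,-0.24],[-0.115,-0.325,-0.645]]]'
cat > s5.py <<'E'
from h import *
import sys
# TCP target above board for rim height sys.argv[1] above board top
B=tool(145,110);h=float(sys.argv[1]);tb=np.array([.57,.25,.098+h])+.022*B[:,2]
o=manip.get_obs();print("pos",o['position'].round(4),"q",o['joint_pos'].round(2));goal(tb,B,o)
C=R.from_quat(o['ee_rot']);print("down in tool",C.inv().apply([0,0,-1]).round(3))
K=tool(55)
# tray axes now assuming rigid grasp at tool(55)
T=C.as_matrix()@K.T;print("tray x",T[:,0].round(3),"rim height est",(o['position']+C.apply(K.T@(np.array([.593,-.227,.0765])+[.078,0,0]-[.607,-.227,.0584])))-[0,0,.02])
E
python3 s5.py .07
```

```text
clock: 17.25
position: [0.5682, 0.2065, 0.3001]
ee_rot: [0.508, 0.727, -0.265, 0.379]
ft_force: [0.7, 0.1, -5.2]
grip_width: 0.335
grasp_force: 108.5
pos [0.5682 0.2065 0.3001] q [-0.52  0.51 -0.47  1.42  0.99  1.88 -0.65]
shift [1.641, 0.207, 0.81] turn [0.001, 0.0, 0.001]
down in tool [ 0.819 -0.     0.573]
tray x [ 0. -0. -1.] rim height est [0.56196723 0.22354172 0.21610207]
```

```bash
python3 -m inch '[[[0.05,0,0.02],[0,0,0]],[[0.15,0.02,0.07],[0,0,0]],[[0.25,0.03,0.12],[0,0,0]],[[0.4,0.04,0.18],[0,0,0]],[[0.55,0.06,0.24],[0,0,0]],[[0.7,0.08,0.3],[0,0,0]],[[0.85,0.1,0.35],[0,0,0]],[[0.95,0.1,0.38],[0,0,0]],[[1,0.1,0.4],[0,0,0]],[[1,0.1,0.4],[0,0,0]]]'; python3 s5.py .07;  python3 - <<'E'
from h import *
a=manip.camera("side")[100:300,100:280,::-1];w=manip.camera("wrist")[:,:,::-1]
cv2.imwrite("pics/s3.png",np.hstack([cv2.resize(a,None,fx=1.92,fy=1.92),w])[:, :800])
E
```

```text
clock: 18.25
position: [0.5686, 0.2275, 0.2153]
ee_rot: [0.507, 0.727, -0.266, 0.379]
ft_force: [-0.5, 0.5, -4.9]
grip_width: 0.335
grasp_force: 108.4
pos [0.5686 0.2275 0.2153] q [-0.55  0.62 -0.47  1.45  0.99  1.82 -0.78]
shift [0.632, 0.114, 0.402] turn [0.001, 0.002, 0.004]
down in tool [0.82  0.002 0.572]
tray x [-0.002 -0.002 -1.   ] rim height est [0.5622472  0.24438431 0.1312668 ]
```

View pics/s3.png

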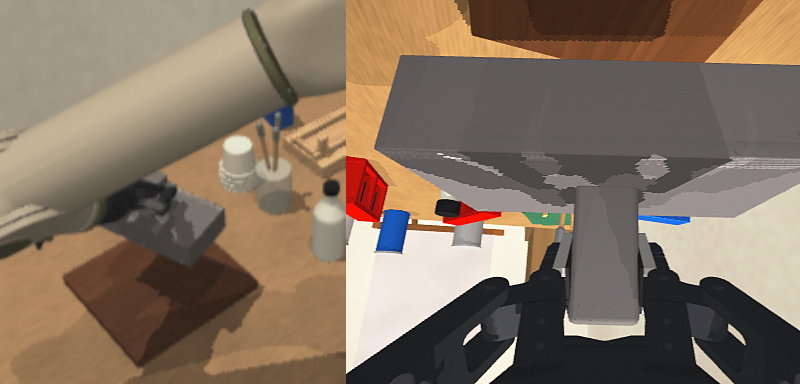

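The views show the tray face down over the board, level, with the lug firmly between the pads (wrist view: lug at (605,250) in the composite). I lower it to a rim height of about 70 mm.

```bash
python3 -m inch '[[[0.05,0,0.03],[0,0,0]],[[0.12,0,0.08],[0,0,0]],[[0.2,0,0.14],[0,0,0]],[[0.3,0,0.2],[0,0,0]],[[0.4,0,0.28],[0,0,0]],[[0.5,0,0.35],[0,0,0]],[[0.58,0,0.4],[0,0,0]],[[0.62,0,0.43],[0,0,0]],[[0.62,0,0.43],[0,0,0]],[[0.62,0,0.43],[0,0,0]]]' - 120; python3 s5.py .07
```

```text
clock: 19.35
position: [0.5687, 0.2276, 0.1558]
ee_rot: [0.508, 0.727, -0.265, 0.379]
ft_force: [-0.2, 0.3, -5.6]
grip_width: 0.338
grasp_force: 117.5
pos [0.5687 0.2276 0.1558] q [-0.55  0.69 -0.46  1.48  1.    1.76 -0.85]
shift [0.022, 0.111, -0.024] turn [0.001, 0.001, 0.003]
down in tool [0.82  0.001 0.573]
tray x [-0.001 -0.002 -1.   ] rim height est [0.56245354 0.24450605 0.07174383]
```

```bash
python3 -m inch '[[[0.1,0,0.07],[0,0,0]],[[0.41,0,0.29],[0,0,0]],[[0.83,0,0.58],[0,0,0]],[[0.6,0,0.42],[0,0,0]],[[0.4,0,0.28],[0,0,0]],[[0.4,0,0.28],[0,0,0]],[[0.4,0,0.28],[0,0,0]],[[0.4,0,0.28],[0,0,0]],[[0.4,0,0.28],[0,0,0]],[[0.4,0,0.28],[0,0,0]]]'; python3 s5.py .07
python3 - <<'E'
from h import *
a=manip.camera("side")[170:300,120:260,::-1];t=manip.camera("top")[130:260,80:220,::-1]
cv2.imwrite("pics/s4.png",np.hstack([cv2.resize(x,None,fx=2.8,fy=2.8) for x in (a,t)]))
E
```

```text
clock: 20.35
position: [0.5684, 0.2273, 0.1161]
ee_rot: [0.507, 0.727, -0.266, 0.379]
ft_force: [-0.5, 1.2, -1.8]
grip_width: 0.334
grasp_force: 127.5
pos [0.5684 0.2273 0.1161] q [-0.55  0.74 -0.45  1.5   1.01  1.72 -0.9 ]
shift [-0.383, 0.114, -0.31] turn [0.001, 0.002, 0.004]
down in tool [0.82  0.002 0.572]
tray x [-0.001 -0.002 -1.   ] rim height est [0.56212785 0.24414893 0.03205709]
```

View pics/s4.png

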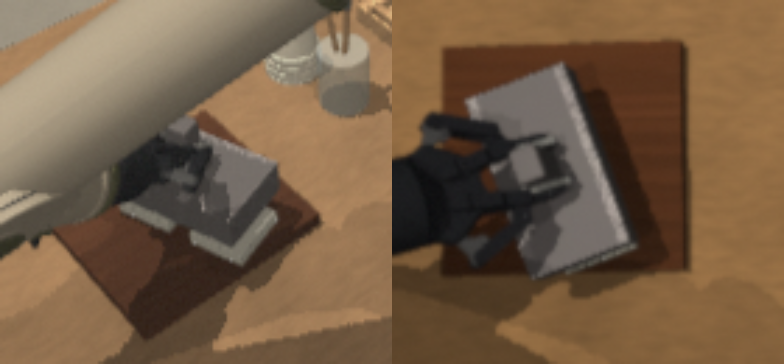

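Both casts show as white tiles under the raised tray (side crop at about (150,215) and (235,240)), and the measured weight dropped by about 3 N. I lift straight up.

```bash
python3 -m inch '[[[-0.05,0,-0.03],[0,0,0]],[[-0.15,0,-0.1],[0,0,0]],[[-0.25,0,-0.17],[0,0,0]],[[-0.4,0,-0.28],[0,0,0]],[[-0.55,0,-0.38],[0,0,0]],[[-0.7,0,-0.49],[0,0,0]],[[-0.85,0,-0.59],[0,0,0]],[[-0.95,0,-0.66],[0,0,0]],[[-1,0,-0.7],[0,0,0]],[[-1,0,-0.7],[0,0,0]]]'; python3 -m inch '[[[-0.05,0,-0.03],[0,0,0]],[[-0.15,0,-0.1],[0,0,0]],[[-0.25,0,-0.17],[0,0,0]],[[-0.4,0,-0.28],[0,0,0]],[[-0.55,0,-0.38],[0,0,0]],[[-0.7,0,-0.49],[0,0,0]],[[-0.85,0,-0.59],[0,0,0]],[[-0.95,0,-0.66],[0,0,0]],[[-1,0,-0.7],[0,0,0]],[[-1,0,-0.7],[0,0,0]]]'
cat > s6.py <<'E'
from h import *
import sys
"step toward the rack approach pose; N steps, zc height"
N=int(sys.argv[1]);zc=float(sys.argv[2])
B=tool(55);G=np.array([.607,-.227,float(sys.argv[2])])
o=manip.get_obs();C=R.from_quat(o['ee_rot']);p=o['position']
P=p+(G-p)/N;P[2]=zc
W=(C.inv()*R.from_matrix(B)).as_rotvec()/max(1,N-(N>2))
print("q",o['joint_pos'].round(2));goal(P,(C*R.from_rotvec(W)).as_matrix(),o)
E
python3 s6.py 5 .35;python3 - <<'E'
from h import *
a=manip.camera("side")[170:300,120:260,::-1];t=manip.camera("top")[130:260,80:220,::-1]
cv2.imwrite("pics/s5.png",np.hstack([cv2.resize(x,None,fx=2.8,fy=2.8) for x in (a,t)]))
E
```

```text
clock: 21.45
position: [0.5688, 0.2278, 0.2147]
ee_rot: [0.508, 0.727, -0.265, 0.379]
ft_force: [-0.2, 1.0, -2.4]
grip_width: 0.332
grasp_force: 127.5
clock: 22.45
position: [0.5688, 0.2279, 0.3124]
ee_rot: [0.508, 0.727, -0.265, 0.379]
ft_force: [-0.2, 0.0, -2.4]
grip_width: 0.334
grasp_force: 127.5
q [-0.55  0.54 -0.47  1.36  0.99  1.92 -0.64]
shift [-1.016, -0.302, 0.633] turn [0.114, 0.326, 0.649]
```

View pics/s5.png

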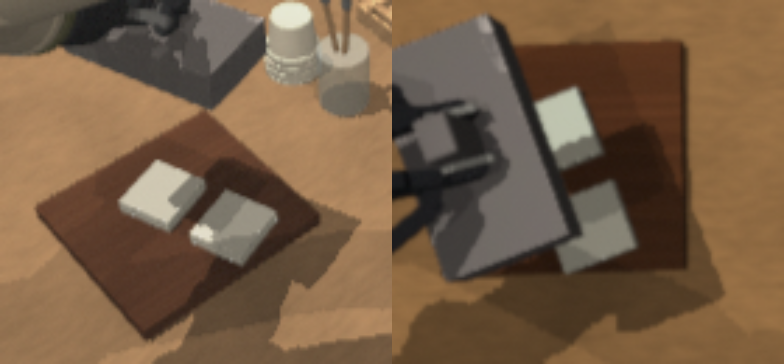

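Both casts lie flat on the board (side crop (160,195) and (233,228)) and the tray is empty and clear. I return along the same path.

```bash
python3 -m inch '[[[-0.05,0,0.03],[0,0.01,0.03]],[[-0.15,-0.04,0.1],[0.02,0.05,0.1]],[[-0.25,-0.08,0.17],[0.03,0.1,0.2]],[[-0.4,-0.12,0.25],[0.05,0.15,0.3]],[[-0.55,-0.16,0.35],[0.07,0.2,0.4]],[[-0.7,-0.2,0.45],[0.09,0.25,0.5]],[[-0.85,-0.25,0.55],[0.1,0.3,0.6]],[[-0.95,-0.28,0.6],[0.115,0.325,0.65]],[[-1,-0.3,0.63],[0.115,0.325,0.65]],[[-1,-0.3,0.63],[0.115,0.325,0.65]]]'; python3 s6.py 4 .36
```

```text
clock: 23.55
position: [0.5762, 0.1373, 0.3486]
ee_rot: [0.719, 0.605, -0.128, 0.316]
ft_force: [-0.1, -0.4, -1.7]
grip_width: 0.338
grasp_force: 127.3
q [-0.33  0.33 -0.44  1.41  0.76  1.74 -0.93]
shift [-0.958, 0.212, 0.603] turn [0.115, 0.327, 0.649]
```

```bash
python3 -m inch '[[[-0.05,0,0.03],[0,0.01,0.03]],[[-0.15,0.04,0.1],[0.02,0.05,0.1]],[[-0.25,0.06,0.17],[0.03,0.1,0.2]],[[-0.4,0.1,0.25],[0.05,0.15,0.3]],[[-0.55,0.12,0.35],[0.07,0.2,0.4]],[[-0.7,0.15,0.45],[0.09,0.25,0.5]],[[-0.85,0.18,0.53],[0.1,0.3,0.6]],[[-0.95,0.2,0.6],[0.115,0.325,0.65]],[[-0.96,0.21,0.6],[0.115,0.325,0.65]],[[-0.96,0.21,0.6],[0.115,0.325,0.65]]]'; python3 s6.py 3 .365
```

```text
clock: 24.55
position: [0.5835, 0.0473, 0.3597]
ee_rot: [0.872, 0.434, 0.02, 0.226]
ft_force: [0.0, 0.5, -2.4]
grip_width: 0.332
grasp_force: 127.3
q [-0.11  0.12 -0.35  1.53  0.5   1.46 -1.14]
shift [-0.825, 0.696, 0.394] turn [0.115, 0.327, 0.649]
```

```bash
python3 -m inch '[[[-0.05,0.03,0.03],[0,0.01,0.03]],[[-0.15,0.1,0.07],[0.02,0.05,0.1]],[[-0.25,0.18,0.12],[0.03,0.1,0.2]],[[-0.35,0.28,0.18],[0.05,0.15,0.3]],[[-0.48,0.4,0.24],[0.07,0.2,0.4]],[[-0.6,0.5,0.3],[0.09,0.25,0.5]],[[-0.72,0.6,0.35],[0.1,0.3,0.6]],[[-0.8,0.68,0.39],[0.115,0.325,0.65]],[[-0.82,0.7,0.39],[0.115,0.325,0.65]],[[-0.82,0.7,0.39],[0.115,0.325,0.65]]]'; python3 s6.py 2 .36; python3 s6.py 1 .36
```

```text
clock: 25.55
position: [0.5917, -0.0441, 0.3655]
ee_rot: [0.952, 0.225, 0.167, 0.119]
ft_force: [-0.0, 0.2, -1.9]
grip_width: 0.335
grasp_force: 127.3
q [ 0.09 -0.05 -0.19  1.68  0.2   1.16 -1.26]
shift [-0.473, 1.011, 0.271] turn [0.059, 0.164, 0.324]
q [ 0.09 -0.05 -0.19  1.68  0.2   1.16 -1.26]
shift [-0.929, 2.043, 0.479] turn [0.117, 0.329, 0.647]
```

Do the full rotation and half the shift this call.

```bash
python3 -m inch '[[[-0.03,0.05,0.02],[0,0.01,0.03]],[[-0.08,0.15,0.05],[0.02,0.05,0.1]],[[-0.13,0.27,0.08],[0.03,0.1,0.2]],[[-0.2,0.4,0.12],[0.05,0.15,0.3]],[[-0.28,0.55,0.16],[0.07,0.2,0.4]],[[-0.35,0.7,0.2],[0.09,0.25,0.5]],[[-0.4,0.85,0.23],[0.1,0.3,0.6]],[[-0.45,0.95,0.25],[0.117,0.327,0.648]],[[-0.47,1,0.27],[0.117,0.327,0.648]],[[-0.47,1,0.27],[0.117,0.327,0.648]]]'; python3 s6.py 1 .26
```

```text
clock: 26.55
position: [0.5991, -0.135, 0.3595]
ee_rot: [0.954, -0.001, 0.3, 0.0]
ft_force: [0.8, 0.2, -2.2]
grip_width: 0.338
grasp_force: 127.3
q [ 0.22 -0.14 -0.    1.84 -0.16  0.85 -1.29]
shift [-0.631, 1.149, 1.077] turn [0.001, 0.002, -0.001]
```

```bash
python3 -m inch '[[[-0.02,0.05,0.03],[0,0,0]],[[-0.07,0.15,0.1],[0,0,0]],[[-0.15,0.25,0.2],[0,0,0]],[[-0.25,0.4,0.35],[0,0,0]],[[-0.35,0.55,0.5],[0,0,0]],[[-0.45,0.7,0.65],[0,0,0]],[[-0.53,0.85,0.8],[0,0,0]],[[-0.58,0.95,0.93],[0,0,0]],[[-0.6,1,1],[0,0,0]],[[-0.6,1,1],[0,0,0]]]'; python3 s6.py 1 .12
```

```text
clock: 27.55
position: [0.605, -0.2156, 0.2652]
ee_rot: [0.954, -0.002, 0.3, -0.0]
ft_force: [-0.2, -0.4, -1.6]
grip_width: 0.335
grasp_force: 127.3
q [ 0.26 -0.01  0.12  1.92 -0.34  0.69 -0.99]
shift [-1.017, 0.145, 1.503] turn [0.001, 0.003, -0.004]
```

```bash
python3 -m inch '[[[-0.03,0.02,0.05],[0,0,0]],[[-0.1,0.05,0.15],[0,0,0]],[[-0.2,0.08,0.3],[0,0,0]],[[-0.3,0.1,0.45],[0,0,0]],[[-0.4,0.13,0.6],[0,0,0]],[[-0.5,0.145,0.75],[0,0,0]],[[-0.6,0.145,0.88],[0,0,0]],[[-0.66,0.145,0.96],[0,0,0]],[[-0.68,0.145,1],[0,0,0]],[[-0.68,0.145,1],[0,0,0]]]'; python3 s6.py 1 .062;python3 - <<'E'
from h import *
a=manip.camera("side")[100:200,220:340,::-1];o=manip.get_obs();w=manip.camera("wrist")[:,:,::-1]
c=cam("wrist",o);K=tool(55);C=R.from_quat(o['ee_rot']).as_matrix()
# where the tray should appear if unslipped
g=o['position']+C@K.T@(np.array([.593,-.227,.0765])-[.607,-.227,.0584])
for d in ([-.024,.015,.012],[-.024,-.015,.012],[.036,.0845,.046],[.036,-.0845,.046],[.078,.0845,.046],[.078,-.0845,.046]):
    u=proj(c,g+C@K.T@d);print(np.round(u,1));cv2.circle(w:=w.copy(),(int(u[0]),int(u[1])),3,(0,0,255),1)
cv2.imwrite("pics/s6.png",np.hstack([cv2.resize(a,(288,240)),w[:240]]))
E
```

```text
clock: 28.55
position: [0.6068, -0.2264, 0.1697]
ee_rot: [0.954, -0.001, 0.3, -0.0]
ft_force: [-0.1, -0.6, -2.2]
grip_width: 0.334
grasp_force: 127.3
q [ 0.29  0.1   0.13  2.02 -0.51  0.51 -0.78]
shift [-0.769, 0.009, 1.105] turn [0.0, 0.001, -0.003]
[223.2 332.8]
[297.4 332.8]
[ 24.  162.5]
[496.9 162.2]
[49.4 66.1]
[470.8  65.9]
```

View pics/s6.png

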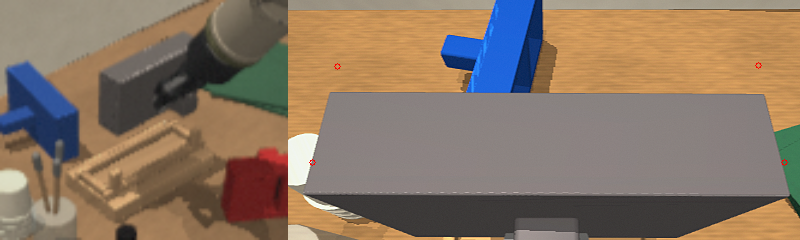

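```bash
cat > slip.py <<'E'
from h import *
from scipy.optimize import least_squares
o=manip.get_obs();c=cam("wrist",o);K=tool(55);C=R.from_quat(o['ee_rot']).as_matrix()
def solve(obs):
    pts=np.array([[.036,.0845,.046],[.036,-.0845,.046],[.078,.0845,.046],[.078,-.0845,.046]])
    def f(v):
        g=o['position']+C@K.T@(np.array([-.014+v[0],v[3],.0181+v[1]]));M=C@K.T@R.from_euler('zyx',[v[4],v[2],0]).as_matrix()
        return np.hstack([np.array(proj(c,g+M@d))-u for d,u in zip(pts,obs)])
    r=least_squares(f,np.zeros(5));return r.x,np.abs(r.fun).max()
# at the board the tray was where: edges in s3 picture (x-346)
print("now",[x.round(4) if hasattr(x,'round') else x for x in solve([(18,195),(500,194.5),(42,93),(477,95)])])
E
python3 slip.py
```

```text
now [array([-0.011 , -0.0024, -0.0225,  0.0006, -0.0025]), np.float64(2.0703)]
```

```bash
python3 - <<'E'
from h import *
ct=cam("top")
f=np.array([onz(ct,u,v,.03) for u,v in ((282,133.6),(362,133.6),(282,176.5),(362,177))]);print(f.round(4).tolist(),f.mean(0).round(4))
# same on a fresh side-view? wrist: project rack corners expected
E
python3 - <<'E'
from h import *
G=tool(55);o=manip.get_obs()
goal([.618,-.2275,.085],G,o);goal([.618,-.2275,.0615],G,o)
E
```

```text
[[0.7079, -0.1272, 0.03], [0.7015, -0.3388, 0.03], [0.5933, -0.1232, 0.03], [0.586, -0.333, 0.03]] [ 0.6472 -0.2306  0.03  ]
shift [-0.506, 0.011, 0.956] turn [0.001, -0.001, -0.002]
shift [-0.674, 0.011, 1.196] turn [0.001, -0.001, -0.002]
```

```bash
python3 -m inch '[[[-0.03,0,0.05],[0,0,0]],[[-0.08,0,0.15],[0,0,0]],[[-0.15,0,0.3],[-0.01,0,0.01]],[[-0.23,0.01,0.45],[-0.01,0,0.02]],[[-0.3,0.01,0.6],[-0.02,0,0.027]],[[-0.38,0.02,0.75],[-0.02,0,0.027]],[[-0.44,0.02,0.88],[-0.02,0,0.027]],[[-0.48,0.023,0.95],[-0.02,0,0.027]],[[-0.486,0.023,0.97],[-0.02,0,0.027]],[[-0.486,0.023,0.97],[-0.02,0,0.027]]]'
python3 - <<'E'
from h import *
o=manip.get_obs();goal([.620,-.2285,.0615],tool(55,-1.5),o)
a=manip.camera("side")[120:200,230:330,::-1];t=manip.camera("top")[125:190,270:375,::-1];
cv2.imwrite("pics/s7.png",np.vstack([cv2.resize(a,(420,336)),cv2.resize(t,(420,260))]))
E
```

```text
clock: 29.65
position: [0.6195, -0.2284, 0.0842]
ee_rot: [0.954, -0.014, 0.301, 0.004]
ft_force: [0.6, -0.5, -1.8]
grip_width: 0.334
grasp_force: 127.3
shift [-0.157, 0.001, 0.236] turn [0.002, 0.0, -0.003]
```

View pics/s7.png

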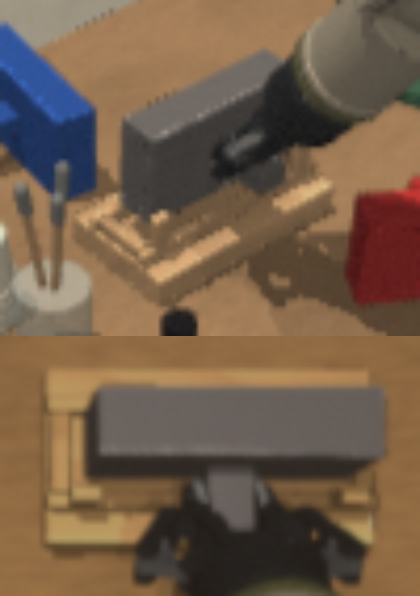

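The tray hangs just above the channel, and its edges in the top view match its original position to about 1 px. I lower it slowly.

```bash
python3 -m inch '[[[-0.02,0,0.03],[0,0,0]],[[-0.04,0,0.06],[0,0,0]],[[-0.06,0,0.09],[0,0,0]],[[-0.08,0,0.12],[0,0,0]],[[-0.1,0,0.15],[0,0,0]],[[-0.12,0,0.18],[0,0,0]],[[-0.135,0,0.2],[0,0,0]],[[-0.145,0,0.22],[0,0,0]],[[-0.15,0,0.23],[0,0,0]],[[-0.15,0,0.23],[0,0,0]]]'
python3 - <<'E'
from h import *
o=manip.get_obs();goal([.620,-.2285,.0605],tool(55,-1.5),o)
a=manip.camera("side")[120:200,230:330,::-1];t=manip.camera("top")[125:190,270:375,::-1];
cv2.imwrite("pics/s8.png",np.vstack([cv2.resize(a,(420,336)),cv2.resize(t,(420,260))]))
E
```

```text
clock: 30.75
position: [0.6202, -0.2283, 0.0622]
ee_rot: [0.954, -0.014, 0.301, 0.004]
ft_force: [0.2, 0.1, -3.4]
grip_width: 0.335
grasp_force: 127.3
shift [-0.014, 0.002, 0.016] turn [0.001, 0.0, -0.002]
```

```bash
python3 -m inch '[[[-0.005,0,0.007],[0,0,0]],[[-0.01,0,0.014],[0,0,0]],[[-0.015,0,0.02],[0,0,0]],[[-0.02,0,0.027],[0,0,0]],[[-0.025,0,0.034],[0,0,0]],[[-0.03,0,0.041],[0,0,0]],[[-0.03,0,0.041],[0,0,0]],[[-0.03,0,0.041],[0,0,0]],[[-0.03,0,0.041],[0,0,0]],[[-0.03,0,0.041],[0,0,0]]]'
```

```text
clock: 31.85
position: [0.6206, -0.2284, 0.0589]
ee_rot: [0.953, -0.013, 0.301, 0.004]
ft_force: [-1.7, 1.3, 5.5]
grip_width: 0.334
grasp_force: 128.1
```

```bash
python3 -m inch '[[[0,0,0],[0,0,0]],[[0,0,0],[0,0,0]],[[0,0,0],[0,0,0]],[[0,0,0],[0,0,0]],[[0,0,0],[0,0,0]],[[0,0,0],[0,0,0]],[[0,0,0],[0,0,0]],[[0,0,0],[0,0,0]],[[0,0,0],[0,0,0]],[[0,0,0],[0,0,0]]]' 1 20
python3 -m inch '[[[0,0,-0.05],[0,0,0]],[[0,0,-0.15],[0,0,0]],[[0,0,-0.25],[0,0,0]],[[0,0,-0.4],[0,0,0]],[[0,0,-0.55],[0,0,0]],[[0,0,-0.7],[0,0,0]],[[0,0,-0.85],[0,0,0]],[[0,0,-0.95],[0,0,0]],[[0,0,-1],[0,0,0]],[[0,0,-1],[0,0,0]]]'
python3 -m inch '[[[0,0,-0.05],[0,0,0]],[[0,0,-0.15],[0,0,0]],[[0,0,-0.25],[0,0,0]],[[0,0,-0.4],[0,0,0]],[[0,0,-0.55],[0,0,0]],[[0,0,-0.7],[0,0,0]],[[0,0,-0.85],[0,0,0]],[[0,0,-0.95],[0,0,0]],[[0,0,-1],[0,0,0]],[[0,0,-1],[0,0,0]]]'
python3 - <<'E'
from h import *
a=manip.camera("side")[120:300,120:330,::-1];t=manip.camera("top")[110:240,80:375,::-1]
cv2.imwrite("pics/s9.png",np.vstack([cv2.resize(a,(360,308)),cv2.resize(t,(640,282))[:,:360]*0+cv2.resize(t,(360,308))[:282]]) if 0 else np.hstack([cv2.resize(a,(400,343)),np.vstack([cv2.resize(t,(400,176)),cv2.resize(t[15:75,190:290],(278,167))[:, :].copy() if 0 else np.zeros((167,400,3),np.uint8)])]))
E
```

```text
clock: 32.85
position: [0.6201, -0.2284, 0.0583]
ee_rot: [0.954, -0.014, 0.301, 0.004]
ft_force: [0.1, 1.4, 0.5]
grip_width: 1.002
grasp_force: 0.0
clock: 33.85
position: [0.5743, -0.2271, 0.1244]
ee_rot: [0.954, -0.014, 0.301, 0.004]
ft_force: [0.3, 0.2, 0.2]
grip_width: 0.999
grasp_force: 0.0
clock: 34.85
position: [0.5284, -0.2259, 0.19]
ee_rot: [0.953, -0.014, 0.301, 0.004]
ft_force: [0.5, -0.1, 0.6]
grip_width: 0.998
grasp_force: 0.0
```

View pics/s9.png

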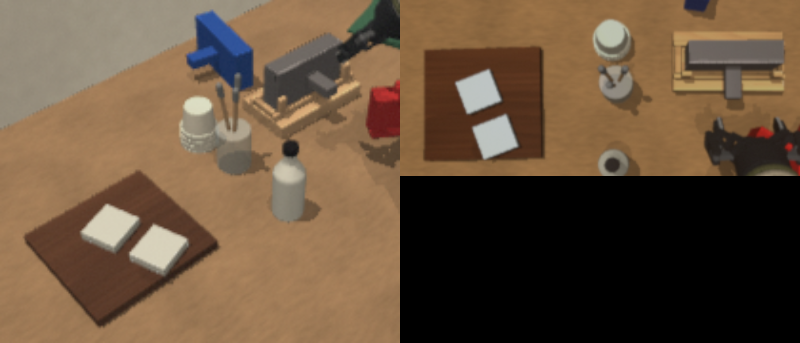

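Both casts lie flat inside the board (top view (478,91) and (494,137)). The tray stands in the rack at (733,55), and the cups, jar and bottle are where they were.

```bash
python3 -c "
from workcell import manip
print(manip.hand_in())"
```

```text
the job is handed in; nothing more can be done
None
```

The job is handed in at about 35 s of the 67 s allowed: one rap dropped both casts flat onto the board, the empty tray is back upright in the rack and released, and the cups, bottle and jar look unmoved in the last pictures; the hand-in returned no verdict.

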